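# Snap the bean tub's lid shut

## Task

The lid has been laid on the coffee-bean tub, but all four sections of its rim are still standing up. Press each section down with a fingertip until it clicks fully home on its seat, so that the lid is shut all the way round. Do not lift or tip the tub or push it away, and leave the things around it where they stand.

Things in the scene. Friction and masses are not known exactly. Their poses are not given: they have to be found in the camera images.
- tub: Loose white plastic coffee-bean tub, 140 mm (x) by 194 mm (y) over its lid, about 0.9 kg. Origin: centre of its underside, z up. On top: a fixed recessed grey panel (78 x 128 mm, 72 mm above the counter) and around it a flat rim of four separate white sections 26 mm wide, each with a 44 mm wide tab hanging outside its middle. Section tops are 86 mm above the counter while up, 78 mm when shut.
- rim_front_top (a point): Centre of the flat top face of the rim section along the tub's -x side (186 mm long in y): the place to press, straight down. In the tub's frame it lies at x = -54 mm, 86 mm above the underside when fully up and 78 mm when shut. Axes as the tub's.
- rim_front (a joint): How far the front section is pressed down (m): 0 = up, 0.008 = shut, where it stops hard. It slides straight down, however off-centre it is pressed. It is a stiff snap fit: it resists with about 9 N all the way (more if pushed faster than 0.1 m/s) and stays at the depth where it is left; it reads 0 to 0.002 at the start.
- rim_back_top (a point): Centre of the flat top face of the rim section along the tub's +x side (186 mm long in y): the place to press, straight down. In the tub's frame it lies at x = +54 mm, 86 mm above the underside when fully up and 78 mm when shut. Axes as the tub's.
- rim_back (a joint): How far the back section is pressed down (m): 0 = up, 0.008 = shut, where it stops hard. It slides straight down, however off-centre it is pressed. It is a stiff snap fit: it resists with about 9 N all the way (more if pushed faster than 0.1 m/s) and stays at the depth where it is left; it reads 0 to 0.002 at the start.
- rim_left_top (a point): Centre of the flat top face of the rim section at the tub's +y end (80 mm long in x, between the front and back sections): the place to press, straight down. In the tub's frame it lies at y = +80 mm, 86 mm above the underside when fully up and 78 mm when shut. Axes as the tub's.
- rim_left (a joint): How far the left section is pressed down (m): 0 = up, 0.008 = shut, where it stops hard. It slides straight down, however off-centre it is pressed. It is a stiff snap fit: it resists with about 9 N all the way (more if pushed faster than 0.1 m/s) and stays at the depth where it is left; it reads 0 to 0.002 at the start.
- rim_right_top (a point): Centre of the flat top face of the rim section at the tub's -y end (80 mm long in x, between the front and back sections): the place to press, straight down. In the tub's frame it lies at y = -80 mm, 86 mm above the underside when fully up and 78 mm when shut. Axes as the tub's.
- rim_right (a joint): How far the right section is pressed down (m): 0 = up, 0.008 = shut, where it stops hard. It slides straight down, however off-centre it is pressed. It is a stiff snap fit: it resists with about 9 N all the way (more if pushed faster than 0.1 m/s) and stays at the depth where it is left; it reads 0 to 0.002 at the start.
- mug: White mug, 80 mm across, 92 mm tall, handle at its +y; origin at the centre of its underside. Stands beside the tub. Leave alone.
- cup_lids: Stack of white cup lids, 90 mm across, 66 mm tall; origin at the centre of its underside. Stands beside the tub. Leave alone.
- paper_cups: Upright stack of brown paper cups, 80 mm across, 125 mm tall; origin at the centre of its underside. Leave alone.
- creamer: White creamer jar with a red cap, 72 mm across, 125 mm tall; origin at the centre of its underside. Leave alone.
- pod_a: Small aluminium coffee capsule, 37 mm across, 28 mm tall; origin at the centre of its underside. Stands between the robot and the tub. Leave alone.
- pod_b: Small aluminium coffee capsule, 37 mm across, 28 mm tall; origin at the centre of its underside. Stands between the robot and the tub. Leave alone.
- spoon: Steel spoon, 150 mm long, lying on the counter along its own x just beyond the tub; origin under its middle. Leave alone.
Things that resemble listed ones, but are neither listed nor needed, are in the scene too. Leave any green look-alike of the tub alone.

How it is judged:
At the end, for the whole second after the job is handed in: All four rim sections are shut (each at least 6.5 of its 8 mm down), the tub stands level and at rest within 40 mm of where it started, and every bystander is within 30 mm of its start (value of joint each of rim_front, rim_back, rim_left, rim_right above 0.0065 m and distance of tub from where it was at the start of the episode below 0.04 m and angle between tub's own z axis and vertical below 0.05 rad and linear speed of tub below 0.02 m/s and distance of each of mug, cup_lids, paper_cups, creamer, pod_a, pod_b, spoon from where it was at the start of the episode below 0.03 m); the robot touches nothing.
It fails at once if the tub is lifted (over 10 mm) or tipped (over 0.15 rad) (height (world z) of tub above 0.01 m or angle between tub's own z axis and vertical above 0.15 rad).
It fails at once if the tub is pushed over 40 mm away (distance of tub from where it was at the start of the episode above 0.04 m).
It fails at once if a bystander is moved over 30 mm or picked up (distance of any of mug, cup_lids, paper_cups, creamer, pod_a, pod_b, spoon from where it was at the start of the episode above 0.03 m).
It fails at once if a bystander is knocked over (angle between any of mug, cup_lids, paper_cups, creamer, pod_a, pod_b's own z axis and vertical above 0.5 rad).
It also fails if it takes over 48 s, if anything falls off the work surface, if the arm or the gripper's body presses on something with over 40 N, if the wrist force passes 120 N, or if a joint passes its speed limit or range.

## Robot

A 6-joint arm with a two-finger parallel gripper is mounted at the origin on the work surface. World frame = base frame: x ahead of the robot, y to its left, z up, the work surface at z = 0. Lengths are in m, angles in rad, forces in N, time in s.
With the tool pointing down it reaches from about 0.3 to 1 m from the base axis. Payload 5.1 kg.
Tool frame: the origin (TCP) lies between the finger pads; the fingertips stand 8 mm ahead of it and the grasp point (between the pads) lies 11 mm behind it (env.tip_extent is the distance from the TCP to the fingertips, in m); z points along the fingers, y is the line along which they close (so a half turn about z gives the same grasp; the last joint's range is limited). The gripper opens to 95 mm and grips with 3 to 60 N. Pads are 20 mm wide; open, the fingers measure 119 mm over their backs; the gripper's body (75 mm by 180 mm) begins 59 mm behind the grasp point.
Start: joints at [1.136, 0.124, 1.65, -0, 1.367, -0.083], TCP at [0.224, 0.61, 0.223] pointing down, gripper open.
Joint ranges: [-2.61, 2.61], [-1.02, 2.33], [0.03, 2.71], [-1.35, 4.49], [0.32, 2.68], [-2.91, 2.91]. Speed limits (rad/s): [2.57, 2.57, 3.14, 3.14, 3.14, 3.14].

## Interface

Orientations are given as a rotation vector (axis times angle).
In Python, from bench import env, get_image, camera_model gives the robot as it stands. The module is installed in compiled form; this text tells all that it offers.
- The arm moves only by the tool drive_tool, never from a script. Its argument "steps" is one flat list of numbers, 7 for each row, row after row: the closure, from 0 (fully open) to 1 (shut), then the shift along the tool's x, y, z in m, then the turn, a rotation vector about the tool's x, y, z in rad. In form: [claw, tx, ty, tz, rx, ry, rz, claw, tx, ty, tz, rx, ry, rz, ...]. A call has 1 to 12 rows; each row shifts and turns the commanded pose from where the row before left it, along the tool's axes as they then stand; what a row does not reach is not made up. A row lasts 1/8 s, in which the tool goes at most 62.5 mm and 10.7 degrees, less where a joint would pass 70% of its speed; a pose out of reach is approached as far as the arm can. A call with a gripper value outside its range is refused whole. The fingers move at their own pace and stop on an object; the grip force is fixed at half the most. Time passes only in rows, so rows that do not move let the fingers close. It gives the time, the measured TCP pose, the force, the opening and the grip force at its end, in the units of the state.
- env.sense(): the state, without advancing time (a new reading comes with each control period).
- get_image(name): name is "side" or "top"; returns the picture (480x640x3 uint8, red, green, blue); there is no depth.
- camera_model(name): a dict with "mtx" (3x3 intrinsics, pixels), "pose" (4x4, takes a point from camera to world coordinates). Camera axes: x right, y up, looking along -z (the intrinsics and any distortion apply to the point x, -y, -z); pixel columns grow to the right and rows downward; lengths in m; the calibration is good to about 2 mm. A picture is of the moment at which its call begins. camera_model takes no time and is no camera call.
- env.hand_in(): hands the job in; it is judged then, once.
The state is a dict: "t": time; "joints": joint angles; "joint_vel": joint speeds; "joint_torque": joint torques, N m; "tool_pos": TCP position; "orientation": TCP orientation; "contact_force": force on the tool from outside, world axes, zero at the start; "wrist_torque": the same for the moment, N m; "finger_gap": finger opening in m; "grasp_force": force on a finger pad.
Only numpy, scipy, OpenCV 4.12 (cv2) and the standard library are available. Lean on these libraries where they do the work, as an engineer would, in place of code of your own. Each camera call takes 0.05 s, during which the arm holds its last target. There are 200 camera calls.

## Working session

There is one attempt and no reset: what is moved stays moved. The work goes in short steps, Python scripts to look and compute and a tool call to move; the robot and the scene stay as the last step left them, time stands still between calls to the robot, and variables do not carry over. Pictures are saved under pics/ and viewed, at most 10 in all, crops included, and the job is handed in when it is done.

Besides the shell and the picture viewer there is one more tool, called after ">>>" as name(argument=value, ...) on one line, values as JSON. drive_tool: Moves the arm, as the interface text tells. Its arguments: {"type":"object","properties":{"steps":{"type":"array"}},"required":["steps"]}

```bash
mkdir -p pics
python3 - <<'E'
from bench import env,get_image,camera_model
import cv2
for n in("top","side"):
    cv2.imwrite(f"pics/{n}0.png",get_image(n)[:,:,::-1]); m=camera_model(n); print(m)
s=env.sense(); print(s["t"],s["tool_pos"],s["orientation"],s["contact_force"],s["finger_gap"],env.tip_extent)
E
```

```text
{'mtx': array([[495.33828723,   0.        , 324.66735689],
       [  0.        , 495.33828723, 238.34324261],
       [  0.        ,   0.        ,   1.        ]]), 'pose': array([[-0.00950987,  0.99513588, -0.09805176,  0.42487186],
       [-0.99992737, -0.0101898 , -0.00643594,  0.0063308 ],
       [-0.00740376,  0.09798343,  0.99516051,  1.19515912],
       [ 0.        ,  0.        ,  0.        ,  1.        ]])}
{'mtx': array([[615.26681652,   0.        , 320.95678137],
       [  0.        , 615.26681652, 241.07704388],
       [  0.        ,   0.        ,   1.        ]]), 'pose': array([[ 0.89150699,  0.26674608, -0.36614454, -0.01722672],
       [-0.45291667,  0.54098066, -0.70866524, -1.0908047 ],
       [ 0.00904344,  0.79761298,  0.60310178,  1.00825888],
       [ 0.        ,  0.        ,  0.        ,  1.        ]])}
0.1 [0.22377432 0.60966661 0.22150137] [-5.49697015e-01 -3.09263338e+00  2.88959699e-03] [-0.25715581  0.08849258 -0.38958328] 0.09516050376487298 0.008
```

View pics/top0.png

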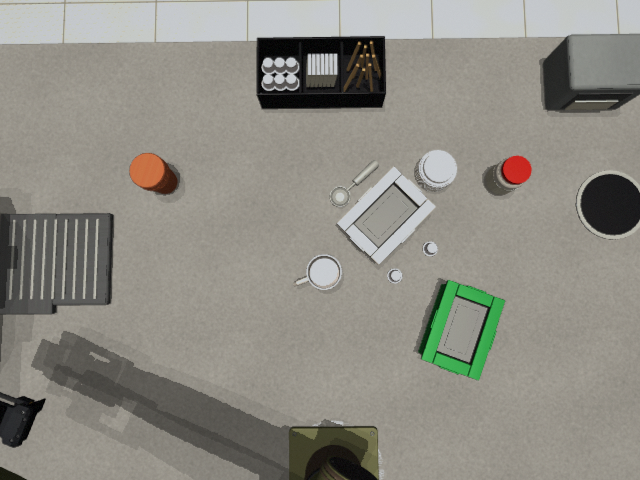

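View pics/side0.png

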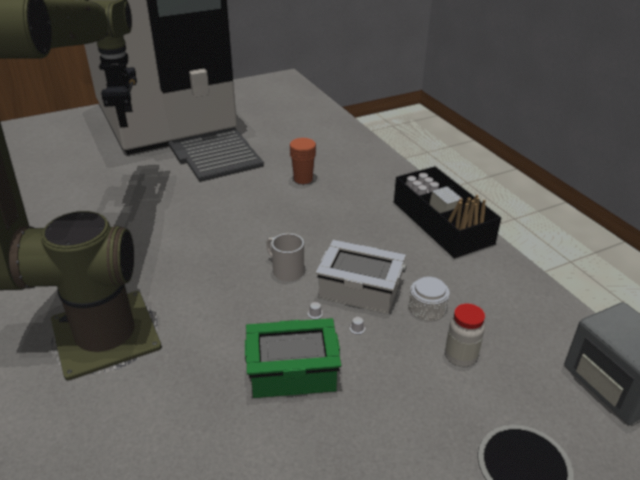

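The top view shows the white tub at about (386,215) px. Its look-alike is the green tub at (463,330), which I leave alone. Other white things are the mug (324,272), cup lids (436,170) and pods (430,249), (395,276). The spoon is at (355,183). I choose the white tub with the grey panel and will measure it and crop in close.

```bash
cat > h.py <<'E'
import numpy as np,cv2
from bench import env,get_image,camera_model
def ray(n,px,z):
    m=camera_model(n);P=m["pose"];d=np.linalg.inv(m["mtx"])@[px[0],px[1],1];d=P[:3,:3]@[d[0],-d[1],-d[2]]
    o=P[:3,3];return o+d*(z-o[2])/d[2]
def proj(n,p):
    m=camera_model(n);P=m["pose"];c=P[:3,:3].T@(np.array(p)-P[:3,3]);u=m["mtx"]@[c[0],-c[1],-c[2]];return u[:2]/u[2]
E
python3 - <<'E'
from h import *
im=cv2.imread("pics/top0.png");x0,y0,x1,y1=300,140,480,300
hsv=cv2.cvtColor(im,cv2.COLOR_BGR2HSV)
m=((hsv[...,2]>195)&(hsv[...,1]<40)).astype(np.uint8)
k=np.zeros_like(m);k[y0:y1,x0:x1]=m[y0:y1,x0:x1]
n,l,st,c=cv2.connectedComponentsWithStats(k)
crop=im[y0:y1,x0:x1].copy()
out=cv2.resize(crop,None,fx=4,fy=4,interpolation=cv2.INTER_CUBIC)
for i in range(1,n):
    if st[i,4]<40: continue
    print(i,st[i],c[i])
i=max(range(1,n),key=lambda i:st[i,4])
cs,_=cv2.findContours((l==i).astype(np.uint8),0,2)
q=max(cs,key=cv2.contourArea)
w=np.array([ray("top",p[0],.086)[:2] for p in q],np.float32)
r=cv2.minAreaRect(w);print(r); b=cv2.boxPoints(r)
print(b)
for p in b:
    u=(proj("top",[*p,.086])-[x0-.5,y0-.5])*4;cv2.circle(out,tuple(int(v) for v in u),4,(0,0,255),-1)
cv2.drawContours(out,[((q-[x0,y0])*4+2).astype(int)],-1,(255,0,0),1)
cv2.imwrite("pics/crop1.png",out)
for nme,p,z in(("mug",(324,272),.092),("lids",(436,170),.066),("podb",(430,248),.028),("poda",(395,275),.028),("spoon",(355,183),0),("creamer",(516,170),.125)):print(nme,ray("top",p,z))
E
```

```text
1 [420 150  37  37 889] [438.97637795 166.85264342]
3 [338 167  63  63 830] [368.77831325 197.70481928]
5 [396 175  31  30 350] [410.84857143 189.53714286]
8 [336 193   8   8  54] [339.5 196.5]
9 [372 200  63  64 832] [403.05408654 231.77644231]
10 [346 225  31  30 366] [361.23770492 239.72677596]
11 [428 242   9  11  69] [432.17391304 247.23188406]
19 [310 259  29  27 593] [323.8549747 271.7301855]
21 [300 261  11  22  43] [305.27906977 275.51162791]
25 [392 271  10   9  73] [396.36986301 275.06849315]
((0.6927938461303711, -0.24679021537303925), (0.08050534874200821, 0.08260545879602432), 81.40536499023438)
[[ 0.64593947 -0.2804185 ]
 [ 0.72761726 -0.29276326]
 [ 0.7396482  -0.21316195]
 [ 0.6579704  -0.20081717]]
mug [0.45840029 0.01566374 0.092     ]
lids [ 0.69268083 -0.2459739   0.066     ]
podb [ 0.5144315  -0.23442767  0.028     ]
poda [ 0.45169127 -0.15044625  0.028     ]
spoon [ 0.6781301  -0.06156063  0.        ]
creamer [ 0.67670966 -0.40804529  0.125     ]
```

View pics/crop1.png

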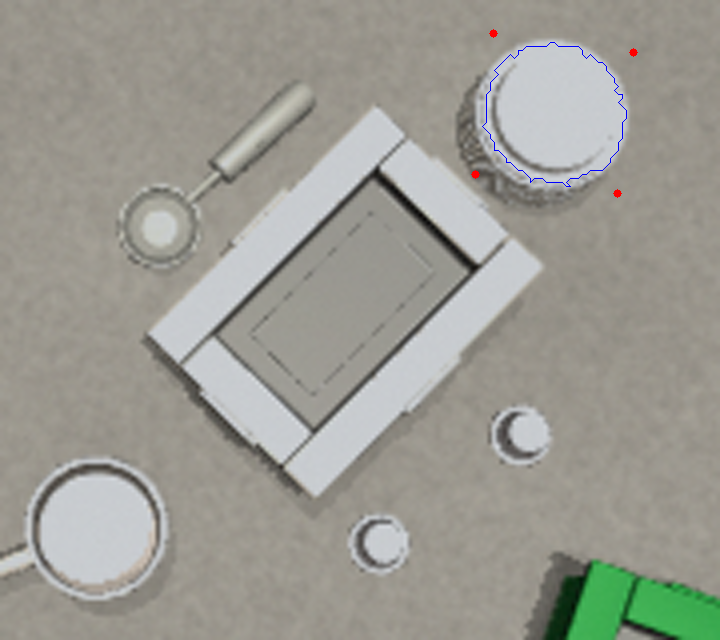

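The crop confirms it. The white tub has a grey panel and four separate rim sections at crop centres (275,235), (415,365), (445,200) and (245,400). Mask components 3, 9, 5 and 10 match them.

Run:
```python
from h import *
from scipy.spatial.transform import Rotation as R
im=cv2.imread("pics/top0.png")
hsv=cv2.cvtColor(im,cv2.COLOR_BGR2HSV)
m=((hsv[...,2]>195)&(hsv[...,1]<40)).astype(np.uint8)
n,l,st,c=cv2.connectedComponentsWithStats(m)
C={}
for nm,px in(("A369,198",(368,197)),("B403,232",(403,232)),("C411,190",(411,189)),("D361,240",(361,239))):
    ys,xs=np.where(l==l[px[1],px[0]])
    w=np.array([ray("top",p,.085)[:2] for p in zip(xs,ys)],np.float32);r=cv2.minAreaRect(w);C[nm]=w.mean(0)
    print(nm,w.mean(0).round(4),r)
v=list(C.values());print("AB",np.linalg.norm(v[0]-v[1]),"CD",np.linalg.norm(v[2]-v[3]),"centres",(v[0]+v[1])/2,(v[2]+v[3])/2, "ang CD",np.degrees(np.arctan2(*(v[2]-v[3])[::-1])))
# side check
for p in v: print(proj("side",[*p,.085]).round(1))
s=env.sense();Rm=R.from_rotvec(s["orientation"]).as_matrix();print(s["tool_pos"],Rm.round(3))
for p in v: print("tool shift",(Rm.T@(np.array([*p,.12])-s["tool_pos"])).round(4))
```

```text
A369,198 [ 0.626  -0.0876] ((0.6267288327217102, -0.08717666566371918), (0.025761187076568604, 0.18171724677085876), 44.51390075683594)
B403,232 [ 0.5474 -0.1633] ((0.5476605892181396, -0.16521969437599182), (0.026320483535528183, 0.1806192249059677), 44.969154357910156)
C411,190 [ 0.6437 -0.1833] ((0.6438114047050476, -0.1835629791021347), (0.07567289471626282, 0.024469422176480293), 43.506378173828125)
D361,240 [ 0.5303 -0.0687] ((0.5297712683677673, -0.06813320517539978), (0.07635188847780228, 0.025607291609048843), 44.13327407836914)
AB 0.10912541 CD 0.16113429 centres [ 0.58670473 -0.12542835] [ 0.5869809  -0.12599489] ang CD -45.29733
[366.3 250.1]
[353.4 277.5]
[393.4 270.6]
[328.  256.6]
[0.22377432 0.60966661 0.22150137] [[-0.939  0.345 -0.001]
 [ 0.345  0.939 -0.002]
 [ 0.    -0.002 -1.   ]]
tool shift [-0.6179 -0.5157  0.1024]
tool shift [-0.5702 -0.6139  0.1026]
tool shift [-0.6674 -0.5995  0.1025]
tool shift [-0.5216 -0.531   0.1024]
```

>>> drive_tool(steps=[1, 0, 0, 0, 0, 0, 0.145, 1, 0, 0, 0, 0, 0, 0.144, 1, 0, 0, 0, 0, 0, 0.144, 1, -0.05, -0.019, 0, 0, 0, 0, 1, -0.05, -0.019, 0, 0, 0, 0, 1, -0.05, -0.019, 0, 0, 0, 0, 1, -0.05, -0.019, 0, 0, 0, 0, 1, -0.05, -0.019, 0, 0, 0, 0, 1, -0.05, -0.019, 0, 0, 0, 0, 1, -0.05, -0.019, 0, 0, 0, 0, 1, -0.05, -0.019, 0, 0, 0, 0, 1, -0.05, -0.019, 0, 0, 0, 0])

```text
t: 1.6
tool_pos: [0.4217, 0.1695, 0.2224]
orientation: [-1.201, -2.903, 0.0]
contact_force: [0.4, 1.3, -0.0]
finger_gap: 0.0007
grasp_force: 0.0
```

>>> drive_tool(steps=[1, -0.05, -0.018, 0.02, 0, 0, 0, 1, -0.05, -0.018, 0.02, 0, 0, 0, 1, -0.05, -0.018, 0.02, 0, 0, 0, 1, -0.05, -0.018, 0.02, 0, 0, 0, 1, -0.046, -0.018, 0.02, 0, 0, 0, 1, 0, 0, 0, 0, 0, 0])

```text
t: 2.35
tool_pos: [0.5312, -0.0687, 0.1201]
orientation: [-1.206, -2.896, 0.002]
contact_force: [-0.4, 0.3, 0.0]
finger_gap: 0.0004
grasp_force: 0.0
```

```bash
cat > c.py <<'E'
from h import *
import sys
from scipy.spatial.transform import Rotation as R
T=dict(D=(.5303,-.0687),A=(.626,-.0876),C=(.6437,-.1833),B=(.5474,-.1633))
s=env.sense();Rm=R.from_rotvec(s["orientation"]).as_matrix()
print(s["t"],s["tool_pos"].round(4),Rm.round(3).tolist(),s["finger_gap"],s["contact_force"].round(2))
for k,p in T.items(): print(k,(Rm.T@(np.array([*p,.100])-s["tool_pos"])).round(4))
E
python3 c.py
```

```text
2.35 [ 0.5312 -0.0687  0.1201] [[-0.705, 0.71, -0.004], [0.71, 0.705, 0.001], [0.004, -0.003, -1.0]] 0.0004259100525605284 [-0.4   0.27  0.  ]
D [ 0.0005 -0.0006  0.0201]
A [-0.0803  0.054   0.0196]
C [-0.1607 -0.0008  0.0195]
B [-0.0787 -0.0551  0.0199]
```

>>> drive_tool(steps=[1, 0, 0, 0.012, 0, 0, 0, 1, 0, 0, 0.01, 0, 0, 0, 1, 0, 0, 0.003, 0, 0, 0, 1, 0, 0, 0.003, 0, 0, 0, 1, 0, 0, 0.003, 0, 0, 0, 1, 0, 0, 0.002, 0, 0, 0, 1, 0, 0, 0, 0, 0, 0])

```text
t: 3.22
tool_pos: [0.5323, -0.066, 0.0911]
orientation: [-1.201, -2.903, -0.001]
contact_force: [-3.2, 1.2, 5.9]
finger_gap: 0.0001
grasp_force: 3.1
```

>>> drive_tool(steps=[1, 0, 0, 0.002, 0, 0, 0, 1, 0, 0, 0.002, 0, 0, 0, 1, 0, 0, 0.002, 0, 0, 0, 1, 0, 0, 0, 0, 0, 0])

```text
t: 3.72
tool_pos: [0.5323, -0.066, 0.0862]
orientation: [-1.201, -2.902, -0.001]
contact_force: [-5.6, 1.7, 12.1]
finger_gap: 0.0007
grasp_force: 6.1
```

>>> drive_tool(steps=[1, 0, 0, 0.002, 0, 0, 0, 1, 0, 0, 0.002, 0, 0, 0, 1, 0, 0, 0, 0, 0, 0])

```text
t: 4.1
tool_pos: [0.5325, -0.0661, 0.086]
orientation: [-1.2, -2.901, 0.0]
contact_force: [-16.6, 5.1, 32.5]
finger_gap: 0.0004
grasp_force: 16.2
```

>>> drive_tool(steps=[1, 0, 0, -0.02, 0, 0, 0, 1, 0, 0, -0.023, 0, 0, 0, 1, -0.04, 0.027, 0, 0, 0, 0, 1, -0.04, 0.027, 0, 0, 0, 0, 1, 0, 0, 0, 0, 0, 0])

```text
t: 4.72
tool_pos: [0.629, -0.0852, 0.1224]
orientation: [1.201, 2.902, 0.0]
contact_force: [-0.1, 0.0, -0.1]
finger_gap: 0.0006
grasp_force: 0.0
```

```bash
python3 c.py
python3 - <<'E'
from h import *
im=get_image("top")[:,:,::-1]
cv2.imwrite("pics/top1.png",cv2.resize(im[140:300,300:480],None,fx=3,fy=3,interpolation=2))
E
```

```text
4.725 [ 0.629  -0.0852  0.1224] [[-0.707, 0.707, 0.001], [0.707, 0.707, -0.0], [-0.001, 0.0, -1.0]] 0.0005532808756243886 [-0.09  0.03 -0.12]
D [ 0.0815 -0.058   0.0223]
A [ 0.0004 -0.0038  0.0224]
C [-0.0797 -0.0589  0.0224]
B [ 0.0025 -0.1129  0.0224]
```

View pics/top1.png

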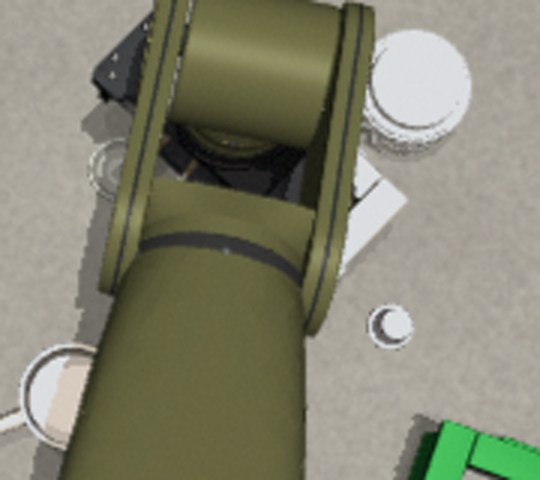

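The arm hides most of the tub here. Its right corner is still at (406,200) in this crop, exactly as before the press, so the tub has not moved. Next I press A (back) with a 4 mm correction.

>>> drive_tool(steps=[1, 0, -0.004, 0.01, 0, 0, 0, 1, 0, 0, 0.012, 0, 0, 0, 1, 0, 0, 0.003, 0, 0, 0, 1, 0, 0, 0.003, 0, 0, 0, 1, 0, 0, 0.003, 0, 0, 0, 1, 0, 0, 0.003, 0, 0, 0, 1, 0, 0, 0.003, 0, 0, 0, 1, 0, 0, 0.003, 0, 0, 0, 1, 0, 0, 0.003, 0, 0, 0, 1, 0, 0, 0, 0, 0, 0])

```text
t: 6.02
tool_pos: [0.6243, -0.0874, 0.086]
orientation: [-1.2, -2.902, 0.0]
contact_force: [-15.6, 3.4, 26.1]
finger_gap: 0.0006
grasp_force: 13.5
```

>>> drive_tool(steps=[1, 0, 0, -0.02, 0, 0, 0, 1, 0, 0, -0.023, 0, 0, 0, 1, -0.04, -0.027, 0, 0, 0, 0, 1, -0.04, -0.028, 0, 0, 0, 0, 1, 0, 0, 0, 0, 0, 0, 1, 0, 0, 0, 0, 0, 0])

```text
t: 6.78
tool_pos: [0.6416, -0.1827, 0.1226]
orientation: [-1.202, -2.902, -0.001]
contact_force: [0.4, -0.0, -0.4]
finger_gap: 0.0003
grasp_force: 0.0
```

```bash
python3 c.py
```

```text
6.775 [ 0.6416 -0.1827  0.1226] [[-0.707, 0.707, -0.0], [0.707, 0.707, 0.001], [0.0, 0.0, -1.0]] 0.0003012257051601904 [ 0.43 -0.   -0.45]
D [0.1593 0.0019 0.0226]
A [0.0783 0.0562 0.0226]
C [-0.0019  0.0011  0.0226]
B [ 0.0803 -0.0529  0.0226]
```

>>> drive_tool(steps=[1, -0.002, 0.001, 0.01, 0, 0, 0, 1, 0, 0, 0.012, 0, 0, 0, 1, 0, 0, 0.003, 0, 0, 0, 1, 0, 0, 0.003, 0, 0, 0, 1, 0, 0, 0.003, 0, 0, 0, 1, 0, 0, 0.003, 0, 0, 0, 1, 0, 0, 0.003, 0, 0, 0, 1, 0, 0, 0.003, 0, 0, 0, 1, 0, 0, 0.003, 0, 0, 0, 1, 0, 0, 0.001, 0, 0, 0, 1, 0, 0, 0, 0, 0, 0])

```text
t: 8.15
tool_pos: [0.6448, -0.1843, 0.0861]
orientation: [1.2, 2.901, -0.001]
contact_force: [-13.0, 4.8, 26.2]
finger_gap: 0.0004
grasp_force: 13.3
```

Home. Now B (front).

>>> drive_tool(steps=[1, 0, 0, -0.02, 0, 0, 0, 1, 0, 0, -0.024, 0, 0, 0, 1, 0.041, -0.027, 0, 0, 0, 0, 1, 0.041, -0.027, 0, 0, 0, 0, 1, 0, 0, 0, 0, 0, 0, 1, 0, 0, 0, 0, 0, 0])

```text
t: 8.9
tool_pos: [0.5485, -0.1643, 0.1235]
orientation: [1.201, 2.901, 0.0]
contact_force: [-0.2, -0.3, 0.7]
finger_gap: 0.0005
grasp_force: 0.0
```

```bash
python3 c.py
```

```text
8.9 [ 0.5485 -0.1643  0.1235] [[-0.707, 0.707, 0.002], [0.707, 0.707, -0.001], [-0.002, 0.001, -1.0]] 0.00048615067334016967 [-0.19 -0.3   0.72]
D [0.0805 0.0547 0.0234]
A [-0.0005  0.109   0.0236]
C [-0.0807  0.0538  0.0237]
B [ 0.0016 -0.0001  0.0235]
```

>>> drive_tool(steps=[1, 0.001, 0, 0.011, 0, 0, 0, 1, 0, 0, 0.012, 0, 0, 0, 1, 0, 0, 0.003, 0, 0, 0, 1, 0, 0, 0.003, 0, 0, 0, 1, 0, 0, 0.003, 0, 0, 0, 1, 0, 0, 0.003, 0, 0, 0, 1, 0, 0, 0.003, 0, 0, 0, 1, 0, 0, 0.003, 0, 0, 0, 1, 0, 0, 0.003, 0, 0, 0, 1, 0, 0, 0.001, 0, 0, 0, 1, 0, 0, 0, 0, 0, 0])

```text
t: 10.28
tool_pos: [0.547, -0.1632, 0.0859]
orientation: [-1.199, -2.9, 0.001]
contact_force: [-21.4, 7.9, 41.6]
finger_gap: 0.0002
grasp_force: 20.6
```

>>> drive_tool(steps=[1, 0, 0, -0.02, 0, 0, 0, 1, 0, 0, -0.04, 0, 0, 0, 1, 0, 0, -0.05, 0, 0, 0, 1, 0, 0, -0.04, 0, 0, 0, 1, 0.05, 0.019, 0, 0, 0, 0, 1, 0.05, 0.019, 0, 0, 0, 0, 1, 0.05, 0.019, 0, 0, 0, 0, 1, 0.05, 0.019, 0, 0, 0, 0, 1, 0.05, 0.019, 0, 0, 0, 0, 1, 0.05, 0.019, 0, 0, 0, 0, 1, 0.05, 0.019, 0, 0, 0, 0, 1, 0.05, 0.019, 0, 0, 0, 0])

```text
t: 11.78
tool_pos: [0.3706, 0.2285, 0.228]
orientation: [1.201, 2.902, 0.002]
contact_force: [0.5, -0.1, -0.2]
finger_gap: 0.0005
grasp_force: 0.0
```

>>> drive_tool(steps=[1, 0.05, 0.019, 0, 0, 0, 0, 1, 0.05, 0.019, 0, 0, 0, 0, 1, 0.05, 0.019, 0, 0, 0, 0, 1, 0.05, 0.019, 0, 0, 0, 0, 1, 0, 0, 0, 0, 0, 0, 1, 0, 0, 0, 0, 0, 0, 1, 0, 0, 0, 0, 0, 0])

```text
t: 12.65
tool_pos: [0.2841, 0.4213, 0.2277]
orientation: [1.204, 2.902, -0.0]
contact_force: [0.5, 0.3, 0.6]
finger_gap: 0.0005
grasp_force: 0.0
```

Run:
```python
from h import *
t=get_image("top")[:,:,::-1];s=get_image("side")[:,:,::-1]
s0=cv2.imread("pics/side0.png")
f=lambda a:cv2.resize(a,(400,300),interpolation=2)
g=lambda a:f(a[220:340,300:460])
cv2.imwrite("pics/end.png",np.vstack([np.hstack([f(t),f(t[150:285,310:490])]),np.hstack([g(s0),g(s)])]))
hsv=cv2.cvtColor(np.ascontiguousarray(t),cv2.COLOR_BGR2HSV)
m=((hsv[...,2]>195)&(hsv[...,1]<40)).astype(np.uint8)
n,l,st,c=cv2.connectedComponentsWithStats(m)
for px in((368,197),(403,232),(411,189),(361,239)):
    ys,xs=np.where(l==l[px[1],px[0]]);print(len(xs),np.mean([ray("top",p,.078)[:2] for p in zip(xs,ys)],0))
```

```text
865 [ 0.62559952 -0.08721203]
869 [ 0.5482382  -0.16349869]
360 [ 0.64370901 -0.18326903]
355 [ 0.53067598 -0.06887629]
```

View pics/end.png

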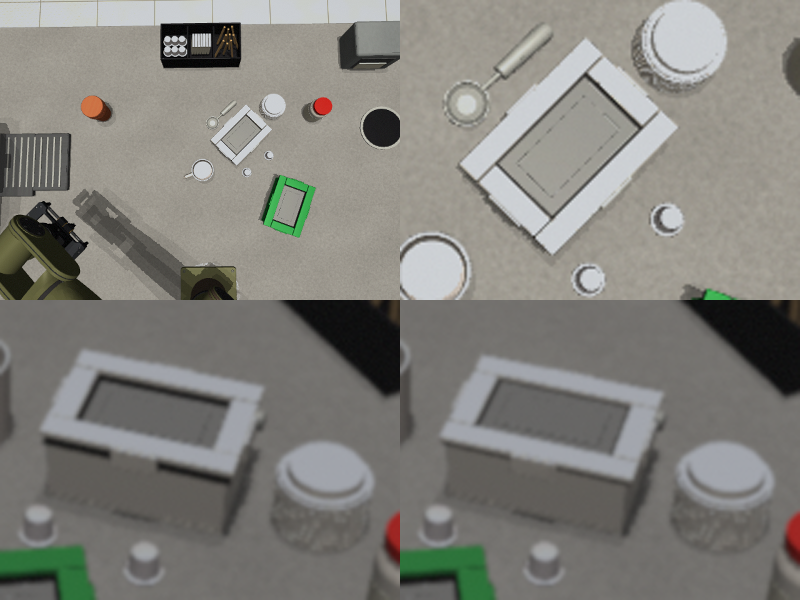

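The tub and everything around it are where they started. In the side view (bottom right) the whole rim sits flush and lower than before (bottom left), near (550,400), with no gaps. Each press stopped hard with the fingertip at 78 mm, the shut height.

```bash
python3 -c "
from bench import env
print(env.hand_in())"
```

```text
the job is handed in; nothing more can be done
None
```

All four rim sections are pressed down to their hard stop at 78 mm, the tub and everything around it are where they started, and the job is handed in (no verdict was returned).

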